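# Hold the big spring clip open around the edge of the counter sign

### The job

Pick up the big spring clip by its two handles and squeeze it fully open against its spring, then bring it level to the free upright edge of the counter sign, about half way up, so that the board's edge is well inside the open jaws, past the lips, with nothing touching the board. Finish while still holding the clip squeezed wide open there, so that I can slip a notice in; do not let go. Do not bump the sign, and leave the tape roll, the cup and the padlock where they are.

Things in the scene. Friction and masses are not known exactly. Their poses are not given: they have to be found in the camera images.
- clip: Large dark steel spring clip lying on its side on a grey felt counter pad, hinge pin upright; 120 mm long, 42 mm tall as it lies, about 75 g. Origin: lower end of the pin's axis, on the pad's top; x runs along the middle line from pin to jaw tips, z along the pin (up). Two jaw plates run from the pin (5 mm radius) to x = 60 mm, 28 mm wide over the outside when shut.
- clip_mid (a point): Middle of the clip's hinge pin, 21 mm above the clip's origin (half its height); axes as the clip's.
- clip_grip (a point): Where to pinch, 45 mm behind clip_mid on the middle line, between the two flat handles (3 mm thick, 42 mm tall). Shut, they spread 0.24 rad to either side, end at clip x = -55 mm, 58 mm apart over the outside. Squeezed across y to the firm stop they are parallel, 30 mm over the outside, ending at x = -60 mm. 5 N starts it, 8 to 10 N holds it open; more just presses on the stop.
- clip_lips (a point): Between the lips, 55 mm before clip_mid on the middle line. The lips are the last 10 mm of the jaws (clip x = 50 to 60 mm); shut they meet at the middle line, fully squeezed they gape 28 mm. Behind them the space back to the pin is empty.
- clip_left (a joint): Opening of the clip half on its +y side: 0 shut, 0.24 rad fully squeezed.
- clip_right (a joint): Opening of the clip half on its -y side: 0 shut, 0.24 rad fully squeezed.
- sign: Fixed counter sign: stiff white board 180 mm long, 5 mm thick, 20 to 160 mm above the counter, with grey printed areas, on a dark steel foot (12 mm thick, 110 by 80 mm, from x = 70 mm on) with a post at its far end. Origin: on the counter below the free upright edge, which faces roughly to the robot. x runs level from that edge along the board to the post, y across its thickness (centred), z up.
- sign_edge (a point): Middle of the sign's free upright edge (the one without the post), 90 mm above the counter; axes as the sign's.
- pad: Flat grey felt counter pad, 200 by 160 mm, 4 mm thick, fixed, under the clip; origin at the centre of its underside on the counter.
- tape: Bystander: tan roll of packing tape lying flat, 96 mm across, 48 mm tall; origin at the centre of its underside.
- cup: Bystander: empty black pen cup, 72 mm across the rim, 90 mm tall; origin at the centre of its underside.
- padlock: Bystander: round steel padlock lying flat, 66 mm across, 26 mm thick, with a shackle on its +y side reaching 45 mm from the centre; origin at the centre of its underside.
There are look-alikes about, which are no part of the job. There is more than one size of the clip; the job needs the middle-sized. Of the things that look like the sign, the larger one is meant.

How it is judged:
By the outcome, as a careful person would: the job done as asked, in the order asked, and still so for the second after the job is handed in, while the arm keeps its last pose, push and grip.
It also fails if it takes over 38 s, if anything falls off the work surface, if the arm or the gripper's body presses on something with over 40 N, if the wrist force passes 120 N, or if a joint passes its speed limit or range.

### The arm

A 6-joint arm with a two-finger parallel gripper is mounted at the origin on the work surface. World frame = base frame: x ahead of the robot, y to its left, z up, the work surface at z = 0. Lengths are in m, angles in rad, forces in N, time in s.
With the tool pointing down it reaches from about 0.325 to 0.875 m from the base axis. Payload 4.4 kg.
Tool frame: the origin (TCP) lies at the centre of the arm's flange, where the gripper is bolted on; the fingertips stand 173 mm ahead of it and the grasp point (between the pads) lies 155 mm ahead of it; z points along the fingers, x is the direction in which the jaws open and shut, and the axes are right-handed (so a half turn about z gives the same grasp; the last joint's range is limited). The gripper opens to 85 mm and grips with 20 to 120 N. Pads are 22 mm wide; open, the fingers measure 114 mm over their backs; the gripper's body (76 mm by 85 mm) begins 54 mm behind the grasp point. The pads swing forward as they close: fully open they stand 13 mm farther back than shut.
Start: joints at [1.038, 0.207, 1.542, -0, 1.393, -0.15], TCP at [0.215, 0.533, 0.405] pointing down, gripper open.
Joint ranges: [-2.73, 2.73], [-0.86, 2.22], [0.23, 2.46], [-1.11, 4.25], [0.08, 2.63], [-2.82, 2.82]. Speed limits (rad/s): [2.79, 2.79, 3.14, 3.14, 3.14, 3.14].

### API

Orientations are given as a 3x3 rotation matrix whose columns are the frame's x, y, z axes.
In Python, from rig import r, optics, spotter gives the robot as it stands.
- The arm moves only by the tool servo_tool, never from a script. Its argument "plan" is a list that holds one entry, the list of rows, each a list of 7 numbers: the shift along the tool's x, y, z in mm, then the turn, a rotation vector about the tool's x, y, z in degrees, then the opening in per cent of the stroke, from 0 (shut) to 100 (fully open). In form: [[[dx, dy, dz, rx, ry, rz, jaw], ...]]. A call has 1 to 10 rows; each row is the pose to reach, as a shift and turn from the pose commanded when the call began, along the tool's axes at that moment; what a row does not reach only later rows make up. A row lasts 1/12 s, in which the tool goes at most 41.7 mm and 7.16 degrees, less where a joint would pass 70% of its speed; a pose out of reach is approached as far as the arm can. A call with a gripper value outside its range is refused whole. The fingers move at their own pace and stop on an object; the grip force is fixed at half the most. Time passes only in rows, so rows that repeat a pose let the fingers close. It gives the time, the measured TCP pose, the force and the opening at its end, in the units of the state.
- r.get_obs(): the state, without advancing time (a new reading comes with each control period).
- optics.capture(name): name is "scene" or "top"; returns a dict with "image" (384x512x3 uint8, red, green, blue), "depth" (384x512 float32, m along the optical axis (not along the pixel's ray), 0 where there is no reading), "fovy" (degrees; the focal length in pixels is half the picture's height over the tangent of half this angle, whatever the lens; pixels are square), "cx", "cy" (the principal point, pixels), "origin" and "attitude" of the camera in the world. Camera axes: x right, y down, z forward; pixel columns grow to the right and rows downward; lengths in m; the calibration is good to about 2 mm. A picture is of the moment at which its call begins.
- r.close_job(): hands the job in, once; it reports no verdict.
Trained networks look in a picture, given as the dict that the camera call returned (one of the last four; its "shot" number tells which), for a name from the list of things; names that differ only in an ending like _2 or _b are one class to them, and where a whole thing is asked for, a point or a joint stands for the part that bears it (a point fixed in the world has none). Each returns a list of dicts, best first, with "conf" (0 to 1); they miss things now and then, are a little off and sometimes report something else, mostly with a low value. They report only what shows in the picture. A call takes as long as a camera call. They do not tell look-alikes from the thing itself.
- spotter.find_in(picture, target): "xyz" ([x, y, z] in m, in world coordinates, good to about 4 mm: the middle of the surface that is visible of it).
- spotter.outline_of(picture, target): "region" (384x512 bool, what is visible of it).
- spotter.place_of(picture, target): "xyz" ([x, y, z] in m, in world coordinates, good to about 4 mm: a listed point, or the origin of a listed thing).
The state is a dict: "time": time; "joints": joint angles; "joint_velocities": joint speeds; "tau": joint torques, N m; "tool_pos": TCP position; "orientation": TCP orientation; "contact_force": force on the tool from outside, world axes, zero at the start; "moment": the same for the moment, N m; "width": finger opening in m.
Only numpy, scipy, OpenCV 4.12 (cv2) and the standard library are available. Lean on these libraries where they do the work, as an engineer would, in place of code of your own. Each camera call takes 0.05 s, during which the arm holds its last target. There are 200 camera calls.

## Working session

There is one attempt and no reset: what is moved stays moved. The work goes in short steps, Python scripts to look and compute and a tool call to move; the robot and the scene stay as the last step left them, time stands still between calls to the robot, and variables do not carry over. Pictures are saved under pics/ and viewed, about 8 in all and at most 12, crops included, and the job is handed in when it is done.

Besides the shell and the picture viewer there is one more tool, called after ">>>" as a command line: name --argument value ..., lists and objects as JSON in quotes. servo_tool: Moves the arm, as the interface text tells. Its arguments: {"type":"object","properties":{"plan":{"type":"array"}},"required":["plan"]}

```bash
mkdir -p pics; cat > h.py <<'E'
import numpy as np, cv2
from rig import r, optics, spotter
def f(p): return p["image"].shape[0]/2/np.tan(np.radians(p["fovy"])/2)
def cloud(p):
    d=p["depth"]; v,u=np.mgrid[:d.shape[0],:d.shape[1]]
    c=np.stack([(u-p["cx"])/f(p)*d,(v-p["cy"])/f(p)*d,d],-1)
    w=c@np.array(p["attitude"]).T+np.array(p["origin"]); w[d==0]=np.nan; return w
def pix(p,x):
    c=(np.array(x)-p["origin"])@np.array(p["attitude"]); return (c[:2]/c[2]*f(p)+[p["cx"],p["cy"]]).round().astype(int)
def save(p,n,box=None,s=1):
    im=p["image"][...,::-1]
    if box: im=im[box[1]:box[3],box[0]:box[2]]
    cv2.imwrite("pics/"+n,cv2.resize(im,None,fx=s,fy=s,interpolation=cv2.INTER_CUBIC))
E
python3 - <<'E'
from h import *
o=r.get_obs(); print(o)
for n in("scene","top"):
    p=optics.capture(n); save(p,n+"0.png",s=1.5); print(n,p["origin"],p["fovy"],p["cx"],p["cy"],np.round(p["attitude"],3).tolist())
    for t in("clip","sign","sign_edge","clip_mid","clip_lips","tape","cup","padlock","pad"):
        for q in spotter.place_of(p,t): print(t,np.round(q["xyz"],3),round(q["conf"],2),pix(p,q["xyz"]))
E
```

```text
{'time': 0.0, 'joints': array([ 1.03751877e+00,  2.07443034e-01,  1.54298642e+00, -1.99078445e-05,
        1.39350849e+00, -1.50484050e-01]), 'joint_velocities': array([ 0.00069317,  0.00052377,  0.00019517,  0.00136666, -0.00085054,
        0.00065844]), 'tau': array([ 3.15977341e-04, -3.83049667e+01, -2.91589934e+01, -2.47874268e-04,
        1.10037075e-02,  7.01324609e-06]), 'tool_pos': array([0.21458286, 0.5330574 , 0.40349682]), 'orientation': array([[ 3.73508606e-01,  9.27625970e-01, -1.17537575e-03],
       [ 9.27623809e-01, -3.73510308e-01, -2.02960181e-03],
       [-2.32172631e-03, -3.32232789e-04, -9.99997250e-01]]), 'contact_force': array([0.35123604, 0.15172693, 0.38888196]), 'moment': array([ 0.03970031, -0.08058341, -0.00423416]), 'width': 0.0855359951404145}
scene [1.1380045  0.07619891 0.95034074] 51.352562671908935 258.1355903881511 181.72179674892422 [[-0.143, 0.81, -0.569], [0.99, 0.115, -0.086], [-0.004, -0.575, -0.818]]
clip [ 0.598 -0.179  0.003] 0.82 [196 210]
clip [ 0.825 -0.055  0.003] 0.74 [224 296]
clip [ 0.708 -0.338  0.001] 0.73 [128 238]
sign [ 0.251  0.
[... 958 characters left out ...]
 [ 0.573  0.175 -0.002] 0.92 [206 191]
sign [0.257 0.218 0.001] 0.64 [189 313]
sign [0.432 0.005 0.002] 0.36 [271 242]
sign_edge [0.255 0.218 0.064] 0.69 [184 317]
sign_edge [0.573 0.173 0.092] 0.66 [201 184]
clip_mid [ 0.824 -0.049  0.027] 0.86 [287  96]
clip_mid [ 0.711 -0.335  0.019] 0.57 [394 134]
clip_mid [ 0.65  -0.168  0.026] 0.21 [333 157]
clip_lips [0.813 0.018 0.023] 0.91 [262 101]
clip_lips [ 0.679 -0.359  0.017] 0.8 [404 145]
clip_lips [ 0.648 -0.166  0.023] 0.7 [333 158]
tape [0.432 0.006 0.004] 0.75 [270 241]
cup [ 0.574  0.412 -0.004] 0.82 [119 192]
cup [ 0.574  0.175 -0.005] 0.33 [206 190]
padlock [ 0.527 -0.417  0.   ] 0.68 [428 202]
pad [ 0.595 -0.158  0.006] 0.55 [330 179]
```

View pics/scene0.png

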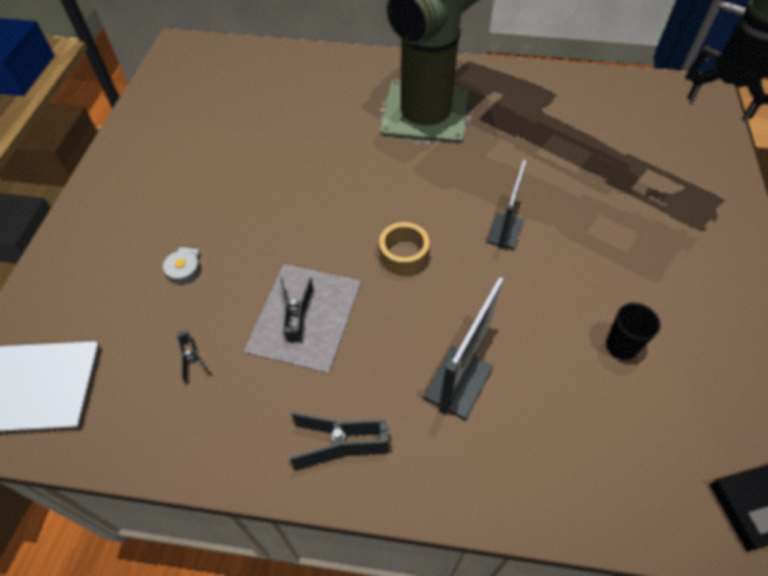

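View pics/top0.png

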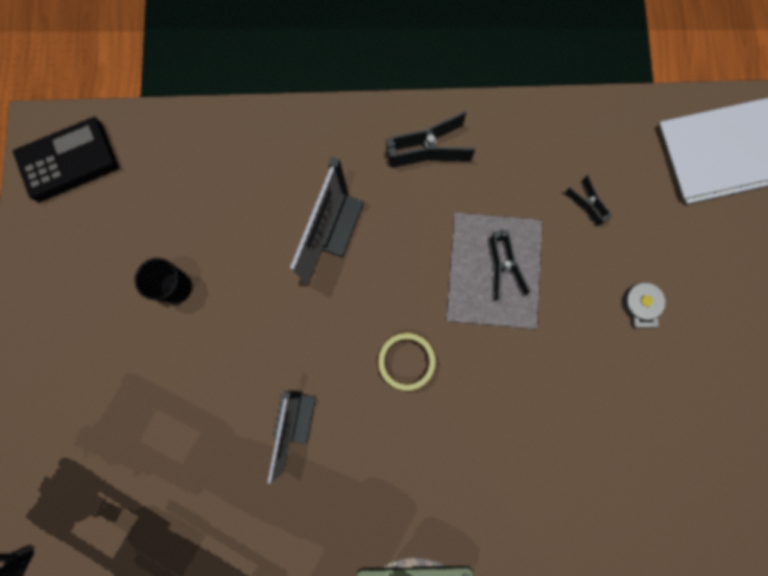

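The scene view shows three clips (in 768 px view coordinates): a big one at (338,435), a middle one on the pad at (293,315) and a small one at (192,355). The middle one on the grey pad is the one to use. There are two signs: the larger at (465,345) is meant, the smaller at (508,210) is not. The free edge of the larger sign faces the robot and its post is at the far end.

```bash
python3 - <<'E'
from h import *
for n in("top","scene"):
    p=optics.capture(n); w=cloud(p)
    if n=="top": save(p,"crop1.png",(280,130,380,230),6)
    X,Y,Z=w[...,0],w[...,1],w[...,2]
    # clip on pad: top face
    m=(abs(X-.6)<.08)&(abs(Y+.17)<.05)&(Z>.03)&(Z<.06)
    q=w[m]; print(n,"clip",m.sum(),np.nanmedian(q[:,2]).round(4))
    for a in np.arange(.53,.67,.01):
        s=q[abs(q[:,0]-a)<.005]
        if len(s): print(a.round(3),len(s),s[:,1].min().round(4),s[:,1].max().round(4))
    # signs: line fit
    for nm,c,zr in(("big",(.65,.15),(.06,.17)),("small",(.31,.2),(.05,.2))):
        m=(abs(X-c[0])<.13)&(abs(Y-c[1])<.075)&(Z>zr[0])&(Z<zr[1]); s=w[m].astype(np.float32)
        l=cv2.fitLine(s[:,:2],cv2.DIST_HUBER,0,.001,.001).ravel(); l=l*np.sign(l[0])
        t=(s[:,:2]-l[2:])@l[:2]; d=(s[:,:2]-l[2:])@[-l[1],l[0]]
        print(n,nm,m.sum(),"yaw",np.arctan2(l[1],l[0]).round(4),"d",d.std().round(4),[ (l[2:]+l[:2]*x).round(4).tolist() for x in np.percentile(t,[.5,99.5])],"z",s[:,2].min().round(3),s[:,2].max().round(3))
E
```

```text
top clip 301 0.044
0.54 8 -0.2075 -0.1537
0.55 19 -0.2091 -0.1545
0.56 22 -0.2041 -0.1554
0.57 21 -0.2027 -0.156
0.58 18 -0.1957 -0.1565
0.59 47 -0.1937 -0.1577
0.6 32 -0.1894 -0.158
0.61 21 -0.1844 -0.1566
0.62 19 -0.1827 -0.1555
0.63 22 -0.1827 -0.1536
0.64 25 -0.1809 -0.152
0.65 43 -0.1788 -0.1516
0.66 4 -0.1763 -0.1685
top big 942 yaw -0.3747 d 0.002 [[0.5725, 0.1754], [0.7456, 0.1073]] z 0.06 0.169
top small 421 yaw -0.2024 d 0.0015 [[0.2549, 0.2167], [0.3877, 0.1894]] z 0.051 0.123
scene clip 268 0.0447
0.54 8 -0.2104 -0.156
0.55 14 -0.2107 -0.1565
0.56 13 -0.205 -0.1569
0.57 14 -0.204 -0.1583
0.58 14 -0.1981 -0.1585
0.59 28 -0.1919 -0.1603
0.6 51 -0.1905 -0.16
0.61 14 -0.1877 -0.1586
0.62 17 -0.1854 -0.1576
0.63 14 -0.1853 -0.156
0.64 20 -0.1826 -0.1539
0.65 55 -0.1811 -0.1533
0.66 6 -0.1779 -0.1728
scene big 655 yaw -0.3736 d 0.0028 [[0.5742, 0.1772], [0.7483, 0.1089]] z 0.06 0.168
scene small 135 yaw -0.2001 d 0.0024 [[0.2585, 0.2166], [0.3889, 0.1901]] z 0.05 0.123
```

View pics/crop1.png

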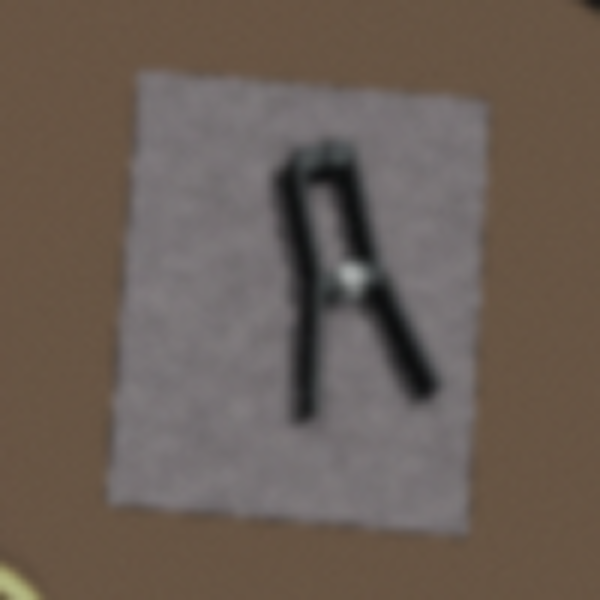

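The crop confirms the choice: the middle clip lies on the pad with its pin at about (338,176) in the top image, jaws pointing away from the robot and handles spread toward it. Yaw is about 0.175, and the grip point is about (0.554, -0.182). I'll move above it now.

>>> servo_tool --plan '[[[-27, 29, 0, 0, 0, -3.2, 100], [-54, 58, 0, 0, 0, -6.4, 100], [-81, 87, 0, 0, 0, -9.6, 100], [-108, 116, 0, 0, 0, -12.8, 100], [-135, 145, 0, 0, 0, -16, 100], [-162, 174, 0, 0, 0, -19.2, 100], [-189, 203, 0, 0, 0, -22.4, 100], [-216, 232, 0, 0, 0, -25.6, 100], [-243, 261, 0, 0, 0, -28.8, 100], [-270, 291, 0, 0, 0, -32, 100]]]'

```text
time: 1.93
tool_pos: [0.384, 0.1725, 0.4051]
orientation: [[-0.178, 0.984, 0.001], [0.984, 0.178, 0.0], [0.0, 0.001, -1.0]]
contact_force: [1.2, 0.5, -1.1]
width: 0.0859
```

```bash
cat > g.py <<'E'
from h import *
import sys
def go(x,y,z,yaw):   # shift to put grasp point (155mm ahead) at x,y,z with tool x at yaw+90deg
    o=r.get_obs(); R=o["orientation"]
    T=np.array([[-np.sin(yaw),np.cos(yaw),0],[np.cos(yaw),np.sin(yaw),0],[0,0,-1.]]).T
    d=R.T@(np.array([x,y,z+.155])-o["tool_pos"]); v=cv2.Rodrigues(R.T@T)[0].ravel()
    print("t",round(o["time"],2),"pos",o["tool_pos"].round(4),"w",round(o["width"],4),"F",o["contact_force"].round(1),"shift",(d*1000).round(1),"turn",np.degrees(v).round(2))
if __name__=="__main__": go(*map(float,sys.argv[1:]))
E
python3 g.py .554 -.182 .12 .175
```

```text
t 1.93 pos [0.384  0.1725 0.4051] w 0.0859 F [ 1.2  0.5 -1.1] shift [-379.1  104.   130.1] turn [ 0.07 -0.01  0.22]
```

>>> servo_tool --plan '[[[-38, 10, 0, 0, 0, 0, 100], [-76, 21, 0, 0, 0, 0, 100], [-114, 31, 10, 0, 0, 0, 100], [-152, 42, 30, 0, 0, 0, 100], [-190, 52, 50, 0, 0, 0, 100], [-228, 62, 70, 0, 0, 0, 100], [-266, 73, 90, 0, 0, 0, 100], [-304, 83, 110, 0, 0, 0, 100], [-342, 94, 130, 0, 0, 0, 100], [-379, 104, 130, 0, 0, 0, 100]]]'

```text
time: 2.77
tool_pos: [0.547, -0.172, 0.2724]
orientation: [[-0.175, 0.985, -0.006], [0.985, 0.175, 0.003], [0.004, -0.005, -1.0]]
contact_force: [0.9, 0.6, 0.4]
width: 0.0855
```

```bash
python3 g.py .554 -.182 .06 .175; python3 - <<'E'
from h import *
p=optics.capture("scene"); save(p,"s2.png",(140,150,260,240),6)
E
```

```text
t 2.77 pos [ 0.547  -0.172   0.2724] w 0.0855 F [0.9 0.6 0.4] shift [-11.3   5.5  57.3] turn [-0.29 -0.24  0.04]
```

View pics/s2.png

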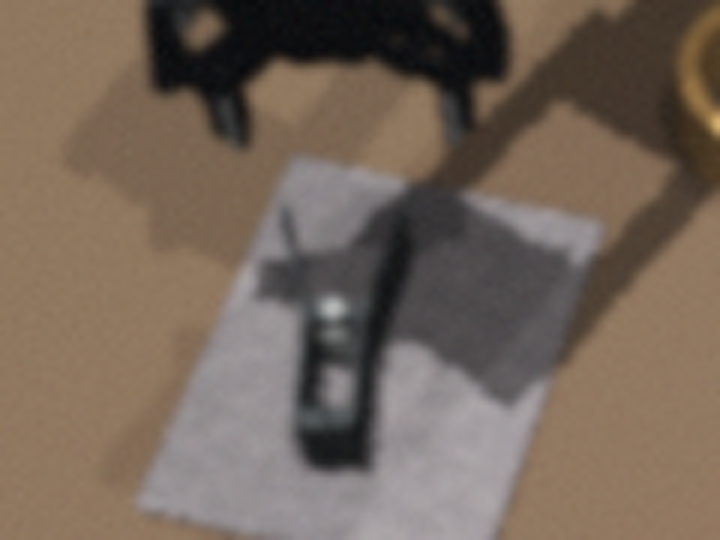

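The crop shows the open gripper above and behind the clip, with the handles lying between the fingers. I'll descend part way and check.

>>> servo_tool --plan '[[[0, 0, 20, 0, 0, 0, 100], [0, 0, 40, 0, 0, 0, 100], [0, 0, 40, 0, 0, 0, 100], [0, 0, 40, 0, 0, 0, 100]]]'

```text
time: 3.15
tool_pos: [0.5473, -0.1708, 0.235]
orientation: [[-0.175, 0.985, -0.003], [0.985, 0.175, 0.001], [0.002, -0.003, -1.0]]
contact_force: [0.7, -0.8, 0.5]
width: 0.0855
```

```bash
python3 g.py .5535 -.182 .024 .175
```

```text
t 3.15 pos [ 0.5473 -0.1708  0.235 ] w 0.0855 F [ 0.7 -0.8  0.5] shift [-12.2   4.3  56. ] turn [-0.15 -0.11  0.03]
```

>>> servo_tool --plan '[[[-12, 4, 10, 0, 0, 0, 100], [-12, 4, 30, 0, 0, 0, 100], [-12, 4, 56, 0, 0, 0, 100], [-12, 4, 56, 0, 0, 0, 100], [-12, 4, 56, 0, 0, 0, 100]]]'

```text
time: 3.57
tool_pos: [0.5537, -0.1817, 0.1802]
orientation: [[-0.175, 0.984, -0.002], [0.984, 0.175, 0.001], [0.001, -0.001, -1.0]]
contact_force: [-0.6, 0.6, 0.9]
width: 0.0853
```

```bash
python3 g.py .5535 -.182 .024 .175
```

```text
t 3.57 pos [ 0.5537 -0.1817  0.1802] w 0.0853 F [-0.6  0.6  0.9] shift [-0.3 -0.2  1.2] turn [-0.08 -0.06  0.08]
```

>>> servo_tool --plan '[[[0, 0, 0, 0, 0, 0, 70], [0, 0, 0, 0, 0, 0, 60], [0, 0, 0, 0, 0, 0, 50], [0, 0, 0, 0, 0, 0, 40], [0, 0, 0, 0, 0, 0, 30], [0, 0, 0, 0, 0, 0, 20], [0, 0, 0, 0, 0, 0, 10], [0, 0, 0, 0, 0, 0, 0], [0, 0, 0, 0, 0, 0, 0], [0, 0, 0, 0, 0, 0, 0]]]'

```text
time: 4.4
tool_pos: [0.5556, -0.1833, 0.1841]
orientation: [[-0.175, 0.985, 0.005], [0.985, 0.175, -0.003], [-0.004, 0.005, -1.0]]
contact_force: [-3.2, 0.3, 10.3]
width: 0.0266
```

>>> servo_tool --plan '[[[0, 0, 0, 0, 0, 0, 0], [0, 0, 0, 0, 0, 0, 0], [0, 0, 0, 0, 0, 0, 0]]]'

```text
time: 4.65
tool_pos: [0.5556, -0.1833, 0.1841]
orientation: [[-0.175, 0.985, 0.005], [0.985, 0.175, -0.004], [-0.004, 0.005, -1.0]]
contact_force: [-3.4, 0.0, 11.3]
width: 0.0267
```

```bash
python3 g.py .5535 -.182 .024 .175; python3 - <<'E'
from h import *
p=optics.capture("scene"); save(p,"s3.png",(140,150,260,240),6)
w=cloud(p);X,Y,Z=w[...,0],w[...,1],w[...,2]
q=w[(abs(X-.63)<.06)&(abs(Y+.17)<.06)&(Z>.03)&(Z<.06)]
for a in np.arange(.58,.68,.01):
    s=q[abs(q[:,0]-a)<.005]
    if len(s): print(a.round(3),len(s),s[:,1].min().round(4),s[:,1].max().round(4),np.median(s[:,2]).round(4))
E
```

```text
t 4.65 pos [ 0.5556 -0.1833  0.1841] w 0.0267 F [-3.4  0.  11.3] shift [ 1.7 -1.9  5.1] turn [0.27 0.25 0.07]
0.58 14 -0.195 -0.1648 0.0456
0.59 20 -0.1925 -0.1617 0.0448
0.6 47 -0.1902 -0.1614 0.0439
0.61 21 -0.1905 -0.1561 0.0417
0.62 15 -0.1916 -0.1514 0.0458
0.63 15 -0.1923 -0.1465 0.0457
0.64 19 -0.1926 -0.1415 0.046
0.65 39 -0.1944 -0.1404 0.0445
0.66 22 -0.1918 -0.1804 0.0413
```

View pics/s3.png

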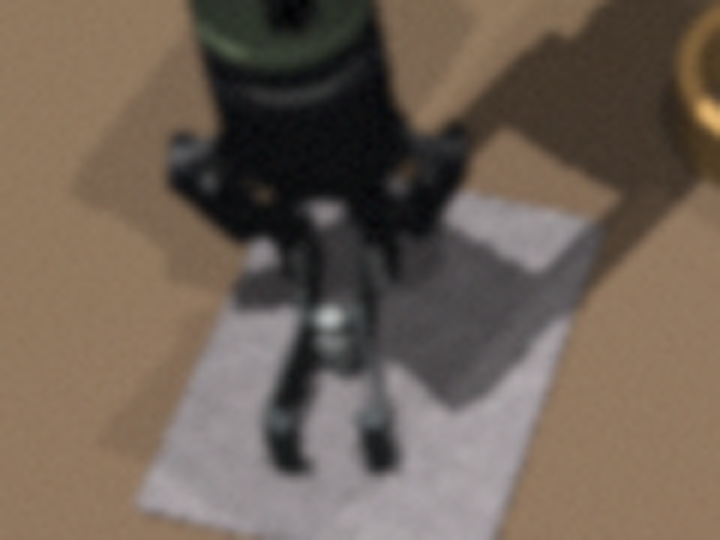

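The clip is gripped and open: the crop shows the jaws at (285,440) and (378,440), spread about 54 mm over the outside, which is fully open. I'll lift it.

>>> servo_tool --plan '[[[0, 0, -8, 0, 0, 0, 0], [0, 0, -25, 0, 0, 0, 0], [0, 0, -50, 0, 0, 0, 0], [0, 0, -80, 0, 0, 0, 0], [0, 0, -110, 0, 0, 0, 0], [0, 0, -140, 0, 0, 0, 0], [0, 0, -150, 0, 0, 0, 0], [0, 0, -150, 0, 0, 0, 0], [0, 0, -150, 0, 0, 0, 0], [0, 0, -150, 0, 0, 0, 0]]]'

```text
time: 5.53
tool_pos: [0.5531, -0.1818, 0.328]
orientation: [[-0.175, 0.985, -0.004], [0.985, 0.175, 0.002], [0.002, -0.003, -1.0]]
contact_force: [0.2, -0.0, -0.7]
width: 0.0264
```

```bash
cat > m.py <<'E'
from h import *
def meas(n):
    p=optics.capture(n); w=cloud(p); o=r.get_obs(); R,T=o["orientation"],o["tool_pos"]
    q=((w-T)@R).reshape(-1,3)*1000  # tool frame mm: y is clip x, x is clip y, z down
    q=q[(abs(q[:,0])<35)&(q[:,1]>20)&(q[:,1]<125)&(q[:,2]>125)&(q[:,2]<190)]
    s=q[q[:,1]>40]
    print(n,len(q),"tip y",np.percentile(q[:,1],99).round(1),"top z",np.percentile(q[:,2],[3,30]).round(1))
    for a in range(30,110,10):
        k=q[abs(q[:,1]-a)<5]
        if len(k)>3: print(a,len(k),k[:,0].min().round(1),k[:,0].max().round(1),"z",np.percentile(k[:,2],[5,95]).round(1))
    for t in("clip_mid","clip_lips"):
        for d in spotter.place_of(p,t):
            c=R.T@(np.array(d["xyz"])-T)*1000
            if np.linalg.norm(c-[0,60,160])<70: print(t,c.round(1),round(d["conf"],2))
    return p,w
E
python3 g.py .4579 .2216 .15 -.374; python3 - <<'E'
from m import *
meas("scene"); meas("top")
E
```

```text
t 5.53 pos [ 0.5531 -0.1818  0.328 ] w 0.0264 F [ 0.2 -0.  -0.7] shift [413.8 -23.1  24. ] turn [-0.22 -0.08 31.5 ]
scene 450 tip y 102.5 top z [135.5 139. ]
30 24 -13.8 15.0 z [136.9 173.8]
40 51 -15.3 14.7 z [136.3 169.5]
50 114 -16.6 14.7 z [136.2 174.9]
60 32 -18.5 17.4 z [136.2 175. ]
70 31 -21.5 20.2 z [135.8 176.6]
80 19 -23.9 22.7 z [135.2 152.3]
90 32 -25.4 26.4 z [135.1 172.2]
100 135 -27.3 26.4 z [136.5 176.6]
clip_mid [ -3.1  47.2 158.5] 0.73
clip_lips [-1.000e-01  9.540e+01  1.565e+02] 0.9
top 324 tip y 101.8 top z [137.8 141.8]
30 16 15.3 17.3 z [141.9 178. ]
40 29 10.2 17.2 z [138.1 176.6]
50 36 1.7 18.8 z [137.8 174.7]
60 31 16.3 21.2 z [138.9 178.3]
70 31 18.6 23.8 z [139.2 177.3]
80 41 -20.1 26.5 z [140.3 180.3]
90 85 -21.8 28.7 z [138.  179.1]
100 55 -23.5 28.9 z [137.9 174.3]
clip_mid [  1.3  44.1 159.5] 0.53
clip_lips [-1.000e-01  9.840e+01  1.618e+02] 0.75
```

>>> servo_tool --plan '[[[15, -1, -25, 0, 0, 2, 0], [45, -3, -45, 0, 0, 5, 0], [75, -5, -60, 0, 0, 8, 0], [110, -10, -65, 0, 0, 11, 0], [145, -15, -70, 0, 0, 14, 0], [180, -20, -70, 0, 0, 17, 0], [215, -25, -70, 0, 0, 21, 0], [250, -30, -70, 0, 0, 25, 0], [280, -35, -70, 0, 0, 28, 0], [310, -40, -70, 0, 0, 31.5, 0]]]'

```text
time: 6.67
tool_pos: [0.4595, 0.1175, 0.3999]
orientation: [[0.368, 0.93, -0.0], [0.93, -0.368, 0.0], [0.0, -0.0, -1.0]]
contact_force: [0.6, 0.0, -0.9]
width: 0.0268
```

```bash
python3 g.py .455 .2226 .22 -.374
```

```text
t 6.67 pos [0.4595 0.1175 0.3999] w 0.0268 F [ 0.6  0.  -0.9] shift [ 96.1 -42.8  24.9] turn [-0.02 -0.01 -0.15]
```

>>> servo_tool --plan '[[[25, -11, 0, 0, 0, 0, 0], [50, -22, 0, 0, 0, 0, 0], [75, -33, 0, 0, 0, 0, 0], [90, -40, 0, 0, 0, 0, 0], [90, -43, 0, 0, 0, 0, 0], [90, -43, 0, 0, 0, 0, 0], [90, -43, 0, 0, 0, 0, 0]]]'

```text
time: 7.25
tool_pos: [0.4531, 0.215, 0.3997]
orientation: [[0.365, 0.931, -0.001], [0.931, -0.365, -0.001], [-0.001, -0.0, -1.0]]
contact_force: [-0.0, -0.3, -0.7]
width: 0.0268
```

```bash
python3 g.py .455 .2226 .0935 -.374; python3 - <<'E'
from m import *
p,w=meas("top"); q=w.reshape(-1,3)
for lo,hi in((.06,.11),(.11,.15),(.15,.175)):
    s=q[(q[:,2]>lo)&(q[:,2]<hi)&(abs(q[:,0]-.65)<.12)&(abs(q[:,1]-.145)<.07)].astype(np.float32)
    u=np.array([.931,-.365]); t=s[:,:2]@u; d=s[:,:2]@[.365,.931]; print(lo,len(s),np.percentile(t,[.3,1,3]).round(4),np.median(d).round(4),d[t<.51].round(4)[:6])
print("edge",np.dot([.5733,.1763],u),np.dot([.5733,.1763],[.365,.931]))
E
```

```text
t 7.25 pos [0.4531 0.215  0.3997] w 0.0268 F [-0.  -0.3 -0.7] shift [  7.9  -1.  151.2] turn [-0.02  0.06  0.01]
top 603 tip y 100.2 top z [136.7 139.4]
30 43 -13.8 13.9 z [138.4 176.1]
40 98 -14.0 16.2 z [136.8 173.2]
50 86 -15.8 17.4 z [136.6 175.3]
60 68 -18.4 20.9 z [137.5 176.7]
70 66 -20.5 22.1 z [137.  176.1]
80 70 -23.3 24.7 z [137.6 177.9]
90 94 -25.9 27.8 z [137.5 174.5]
100 60 -25.3 26.6 z [136.9 176. ]
clip_mid [ -0.3  41.9 160.1] 0.86
clip_lips [  1.5  97.9 160. ] 0.59
0.06 334 [0.469  0.4693 0.473 ] 0.3719 [0.3721 0.3721 0.3722 0.372  0.3717 0.3721]
0.11 320 [0.4689 0.4691 0.4717] 0.3716 [0.3719 0.3717 0.3721 0.3725 0.3721 0.3723]
0.15 287 [0.4692 0.4706 0.4742] 0.3733 [0.3758 0.375  0.3733 0.3721 0.3765 0.3748]
edge 0.4693928 0.37338980000000005
```

Before the descent the clip is level and open, with its tips about 25 mm short of the edge. The sign edge re-measures at the same place. I'll descend now.

>>> servo_tool --plan '[[[8, -1, 15, 0, 0, 0, 0], [8, -1, 40, 0, 0, 0, 0], [8, -1, 65, 0, 0, 0, 0], [8, -1, 90, 0, 0, 0, 0], [8, -1, 115, 0, 0, 0, 0], [8, -1, 140, 0, 0, 0, 0], [8, -1, 151, 0, 0, 0, 0], [8, -1, 151, 0, 0, 0, 0], [8, -1, 151, 0, 0, 0, 0], [8, -1, 151, 0, 0, 0, 0]]]'

```text
time: 8.23
tool_pos: [0.4564, 0.2233, 0.2507]
orientation: [[0.366, 0.931, 0.003], [0.931, -0.366, 0.001], [0.002, 0.003, -1.0]]
contact_force: [0.8, 0.1, -1.0]
width: 0.0268
```

```bash
python3 g.py .5051 .2034 .0935 -.374; python3 - <<'E'
from m import *
p=optics.capture("scene"); save(p,"s4.png",(290,100,410,190),6)
E
```

```text
t 8.23 pos [0.4564 0.2233 0.2507] w 0.0268 F [ 0.8  0.1 -1. ] shift [-0.7 52.6  2.4] turn [ 0.14 -0.11 -0.04]
```

View pics/s4.png

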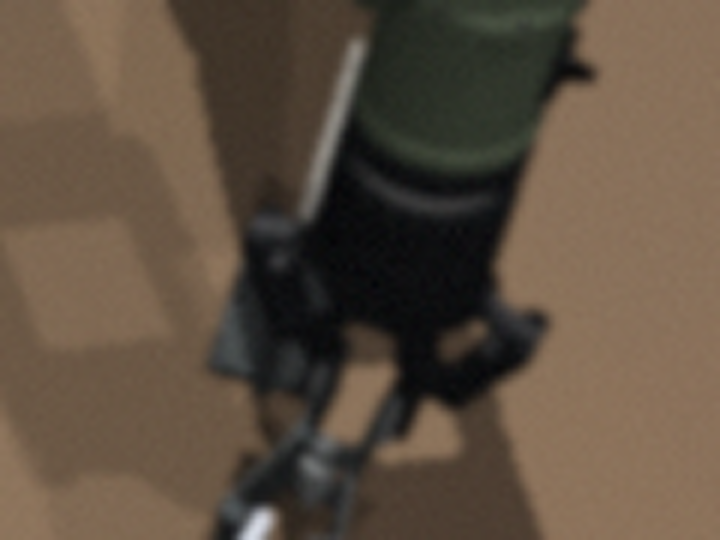

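The crop shows the open clip at (310,470) with the board's top edge coming in below it at (260,525). The smaller sign, behind and to the left, is not touched. I'll advance.

>>> servo_tool --plan '[[[0, 6, 0, 0, 0, 0, 0], [0, 13, 1, 0, 0, 0, 0], [0, 20, 2, 0, 0, 0, 0], [0, 27, 2, 0, 0, 0, 0], [0, 34, 2, 0, 0, 0, 0], [0, 41, 2, 0, 0, 0, 0], [0, 48, 2, 0, 0, 0, 0], [0, 53, 2, 0, 0, 0, 0], [0, 53, 2, 0, 0, 0, 0], [0, 53, 2, 0, 0, 0, 0]]]'

```text
time: 9.12
tool_pos: [0.5049, 0.2037, 0.247]
orientation: [[0.366, 0.931, -0.0], [0.931, -0.366, 0.0], [-0.0, -0.0, -1.0]]
contact_force: [0.5, 0.3, -0.3]
width: 0.0265
```

```bash
python3 g.py .5051 .2034 .0935 -.374; python3 - <<'E'
from m import *
p,w=meas("top"); save(p,"t5.png",(170,130,270,205),8)
o=r.get_obs();print(o["contact_force"].round(1))
p,w=meas("scene"); save(p,"s5.png",(290,150,390,225),8)
E
```

```text
t 9.12 pos [0.5049 0.2037 0.247 ] w 0.0265 F [ 0.5  0.3 -0.3] shift [-0.2  0.3 -1.5] turn [-0.02  0.01 -0.04]
top 441 tip y 122.1 top z [130.4 139.6]
30 22 -14.1 -10.0 z [138.2 173.7]
40 45 -14.1 9.0 z [136.5 168.8]
50 43 -16.1 15.1 z [136.2 174. ]
60 39 -18.7 20.6 z [137.  176.1]
70 49 -20.8 21.3 z [136.1 177.5]
80 65 -23.1 25.7 z [130.5 179.8]
90 73 -26.0 27.5 z [135.8 177.8]
100 51 -25.4 26.7 z [131.5 177.3]
clip_mid [ -0.3  48.6 158.5] 0.76
clip_lips [-1.000e-01  1.004e+02  1.615e+02] 0.86
[-0.7 -0.2 -0.8]
scene 368 tip y 119.0 top z [134.7 139.3]
30 16 -15.3 14.0 z [137.1 174.5]
40 34 -16.2 13.9 z [136.3 173.2]
50 61 -16.4 13.7 z [136.4 176.9]
60 23 -19.9 17.1 z [136.  171.2]
70 28 -21.5 19.6 z [135.9 172.8]
80 28 -24.3 22.1 z [136.5 174.9]
90 35 -26.5 25.5 z [135.8 183.4]
100 115 -27.8 26.5 z [136.9 174.5]
clip_mid [  3.3  48.6 160. ] 0.62
clip_lips [ -3.   99.  162.8] 0.55
clip_lips [ -0.3  46.2 159.6] 0.4
```

View pics/t5.png

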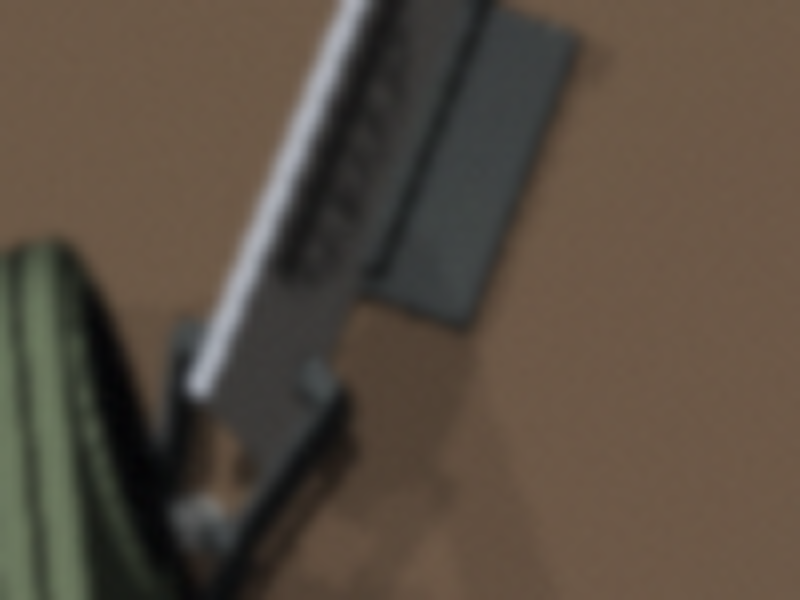

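View pics/s5.png

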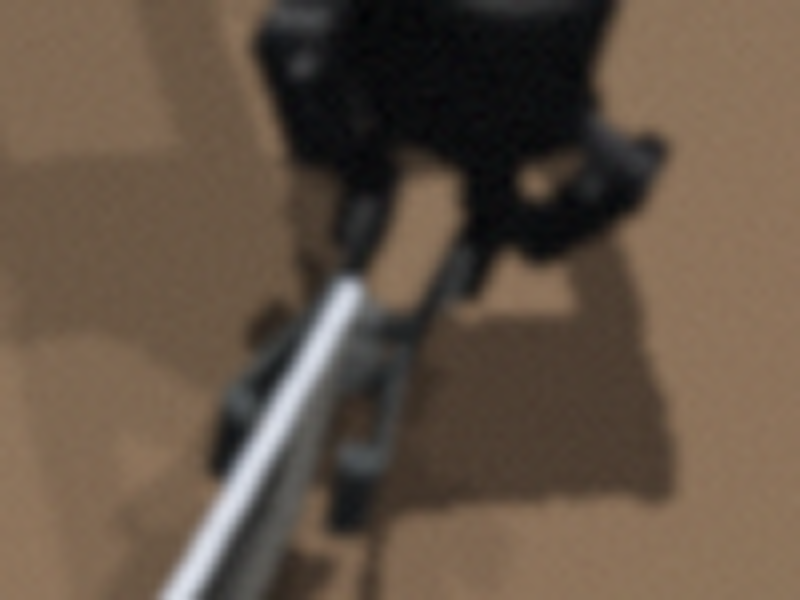

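The top crop shows the board's edge at (200,385) between the two jaws. The scene crop shows the board between the lips at (225,440) and (352,480). The board edge computes to clip x of about 30 mm, lateral offset is 1 mm or less, clip_mid is about 88 mm high, and contact force is near zero. I'll hand it in.

```bash
python3 -c "
from rig import r
print(r.close_job()); o=r.get_obs(); print(o['time'],o['width'],o['contact_force'])"
```

```text
the job is handed in; nothing more can be done
None
the job is handed in; nothing more can be done
```

The middle-sized clip is squeezed fully open and held level at the larger sign's free edge, and I handed the job in still gripping it, about 9 s into the 38 s allowed.

- **Opening:** the jaws measure about 53 mm over the outside, which matches fully open. The fingers read 26.5 mm, a little under the 30 mm expected at the stop. I put that down to give in the fingers.
- **Position:** the board's edge is about 30 mm from the hinge pin, about 20 mm past the lips. The board is centred between the jaws to within 1–2 mm, and the middle of the clip is about 88 mm above the counter.
- **Contact:** measured force at the end was under 1 N, and both camera views showed the board between the lips. It is hard to judge the gap around the board from the pictures alone because of the viewing angle, so I relied on the depth readings there. The two cameras differ by about 2 mm sideways, well inside the gap of about 11 mm on each side.
- **Other items:** I did not re-measure the tape roll, cup or padlock at the end. The path stayed clear of them and of the smaller sign, and no contact showed during the carry.
- **Gripping:** closing the fingers pushed the clip lightly onto its pad, about 11 N. This went away on lifting.

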